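# Load a spindle in the V-block run-out gauge

### The arm

A 6-joint arm with a two-finger parallel gripper is mounted at the origin on the work surface. World frame = base frame: x ahead of the robot, y to its left, z up, the work surface at z = 0. Lengths are in m, angles in degrees, forces in N, time in s.
With the tool pointing down it reaches from about 0.4 to 0.825 m from the base axis. Payload 7 kg.
Tool frame: the origin (TCP) lies midway between the tips of the shut fingers; the grasp point (between the pads) lies 19 mm behind it; z points along the fingers, y is the line along which they close (so a half turn about z gives the same grasp; the last joint's range is limited). The gripper opens to 88 mm and grips with 3 to 60 N. Pads are 19 mm wide; open, the fingers measure 130 mm over their backs; the gripper's body (78 mm by 193 mm) begins 47 mm behind the grasp point.
Start: joints at [16.507, 20.546, 0.682, 0, -70.136, -16.507], TCP at [0.675, -0, 0.227] pointing down, gripper open.
Joint ranges: [-176.03, 176.03], [-82.01, 121.73], [-58.28, 71.71], [-173.87, 95.51], [-174.79, -0.11], [-173.66, 173.66]. Speed limits (degrees/s): [136.94, 136.94, 172.46, 180, 180, 180].

### API

Orientations are given as a 3x3 rotation matrix whose columns are the frame's x, y, z axes.
In Python, from rig import robot gives the robot as it stands. Calls block until the motion is done:
- robot.goto(position, orientation): joint-space move of the TCP to a pose.
- robot.servo_line(position, ori=None, speed=0.15): straight line of the TCP; ori=None keeps the orientation; speed is the mean speed in m/s.
- robot.movej(angles): joint-space move.
- robot.move_gripper(opening): opening from 0.0 (shut) to 1.0 (fully open); the grip force is fixed at half the most; returns when the fingers have stopped.
- robot.dwell(seconds).
- robot.ik(position, orientation): joint angles nearest the present ones, or None.
- robot.grab_frame(name): name is "scene" or "side" or "wrist"; returns (picture, depth): 420x560x3 uint8, red, green, blue; 420x560 float32, m along the optical axis (not along the pixel's ray), 0 where there is no reading.
- robot.camera_info(name): a dict with "vfov" (degrees; the focal length in pixels is half the picture's height over the tangent of half this angle, whatever the lens; pixels are square), "cx", "cy" (the principal point, pixels), "k1" (the pictures are not rectified: a ray, as slopes to the right and down, at radius r is drawn at 1 + k1 r^2 times it, then the intrinsics apply), "view" (4x4, takes a point from world to camera coordinates); the wrist camera has in their place "T_tool_cam" (4x4, takes a point from camera to tool coordinates, whose origin is the TCP and whose axes are the flange's). Camera axes: x right, y down, z forward; pixel columns grow to the right and rows downward; lengths in m; the calibration is good to about 2 mm. A picture is of the moment at which its call begins: read the wrist's pose just before it. camera_info takes no time and is no camera call.
A pose or a line that the arm cannot do raises robot.Unreachable and nothing moves.
- robot.job_done(): hands the job in; it is judged then, once.
Readings, each from a call of its own:
- robot.read_t(): time.
- robot.read_qpos(): joint angles.
- robot.read_qvel(): joint speeds.
- robot.read_effort(): joint torques, N m.
- robot.read_position(): TCP position.
- robot.read_tcp_rot(): TCP orientation.
- robot.read_force(): force on the tool from outside, world axes, zero at the start.
- robot.read_ft_torque(): the same for the moment, N m.
- robot.read_grip_width(): opening from 0.0 (shut) to 1.0 (fully open).
- robot.read_finger_force(): force on a finger pad.
Only numpy, scipy, OpenCV 4.12 (cv2) and the standard library are available. Lean on these libraries where they do the work, as an engineer would, in place of code of your own. Each camera call takes 0.05 s, during which the arm holds its last target. There are 200 camera calls.

### The job

Load the long stepped spindle from the foam tray into the run-out gauge: lay it gently in the two V-blocks with its thin stub away from the end stop, let it settle on both flanks, and slide it along the Vs until its plain end is felt to come home on the stop screw. Seat it there with a light, steady push held for a moment, without forcing it, and leave it lying on both flanks and touching the stop, with the other things undisturbed.

Things in the scene. Friction and masses are not known exactly. Their poses are not given: they have to be found in the camera images.
- spindle: Long stepped steel spindle, about 0.2 kg: shank 16 mm thick and 130 mm long with a plain flat end; at its other end a stub 10 mm thick, 15 mm long. Origin on the axis at mid-shank; x along the axis to the plain end at +65 mm (shank begins at -65, stub ends at -80 mm). It starts in the tray's slot, axis 24 mm above the tray's underside, stub roughly towards the robot.
- stub_end (a point): Centre of the end face of the spindle's thin stub, on the spindle's axis (80 mm from its origin towards -x).
- gauge: Run-out gauge, fixed to the bench: dark steel base plate 12 mm thick with two equal V-blocks, an end stop and a dial indicator. Origin on its underside midway between the V-blocks, z up, x along the Vs to the stop. Plate: x -118 to 142, y -45 to 45 mm. A 16 mm thick column, 162 mm high, stands at x 118, y 30 mm; the indicator is parked beside it at y 66 to 124 mm and stays there.
- left_flanks: The +y halves of both V-blocks, with the flanks that face up and towards -y. Origin and axes as the gauge. Each V-block is 20 mm long (x -52 to -32 and 32 to 52 mm), 50 mm wide, 60 mm high; in the 64 mm gap between them fingers have room. The V is 90 degrees, symmetrical about y = 0, 32 mm wide at the top, 16 mm deep.
- right_flanks: The -y halves of both V-blocks, mirror images of left_flanks, with the flanks that face up and towards +y. Origin and axes as the gauge.
- stop: End stop: rigid bracket (x 82 to 104, y -26 to 18 mm, 72 mm high; origin and axes as the gauge) with a stop screw along -x on the V axis, flat tip 10 mm wide. The screw is locked where last set: its tip is anywhere from x = 54 to 74 mm, not reported. The spindle seats under 4 to 15 N of contact force held for 0.3 s or more; over 15 N spoils the setting.
- tray: Dark foam tray, 220 x 230 x 30 mm, fixed. Origin at the centre of its underside, z up; pocket floors 16 mm above it. The spindle lies along x in a slot 164 x 24 mm centred at x 0, y 47 mm, crossed at its middle by a finger notch of the same depth (x -22 to 22, y 0 to 94 mm). Weights and pin stand in pockets at y -91 to -12 mm.
- big_weight: Round metal weight, 68 mm in diameter and 22 mm high with a 20 mm boss 12 mm high on top, 260 g, in the tray; to be left alone. Origin at the centre of its underside.
- small_weight: Round metal weight, 44 mm in diameter and 18 mm high with a 14 mm boss 12 mm high on top, 100 g, in the tray; to be left alone. Origin at the centre of its underside.
- pin: Short plain steel pin, 20 mm in diameter and 36 mm high, standing in the tray; to be left alone. Origin at the centre of its underside.
- jar: Small closed white jar with a black cap, 54 mm in diameter and 55 mm high, standing on the bench between the robot and the work; to be left alone. Origin at the centre of its underside.
- v_axis (a point): Point on the V axis midway between the V-blocks, 55.3 mm above the gauge's underside; axes as the gauge. The spindle's axis lies on this line (along x) when it rests on both flanks. It slides there with 1 to 3 N of friction, more if pressed down or sideways.
Not all that is in view belongs to the job. Of the things like the spindle, leave any that is orange; of the rest the smaller one is meant.

How it is judged:
By the outcome, as a careful person would: the job done as asked, in the order asked, and still so for the second after the job is handed in, with the robot touching nothing.
It also fails if it takes over 51 s, if anything falls off the work surface, if the arm or the gripper's body presses on something with over 40 N, if the wrist force passes 120 N, or if a joint passes its speed limit or range.

## Working session

There is one attempt and no reset: what is moved stays moved. The work goes in short steps, each a Python script; the robot and the scene stay as the last script left them, time stands still between calls to the robot, and variables do not carry over. Pictures are saved under pics/ and viewed, at most 10 in all, crops included, and the job is handed in when it is done.

```bash
mkdir -p pics; ls; python3 - <<'E'
from rig import robot
import cv2,numpy as np
for n in("scene","side"):
    p,d=robot.grab_frame(n); np.savez(f"pics/{n}.npz",p=p,d=d)
    cv2.imwrite(f"pics/{n}.png",p[:,:,::-1])
    print(n,robot.camera_info(n))
print(robot.camera_info("wrist"),robot.read_t(),robot.read_force(),robot.read_tcp_rot())
E
```

```text
pics
scene {'vfov': 44.79486095120379, 'cx': 282.3369424531538, 'cy': 202.68489146805513, 'k1': 0.053113436718013336, 'view': array([[ 0.7842741 ,  0.62009836,  0.01980295, -0.39526504],
       [ 0.35717855, -0.42518541, -0.83164948, -0.21372254],
       [-0.50728455,  0.65931434, -0.55494774,  1.64846513],
       [ 0.        ,  0.        ,  0.        ,  1.        ]])}
side {'vfov': 56.443603376996485, 'cx': 272.1129557045934, 'cy': 208.85223064607575, 'k1': -0.04127281109352009, 'view': array([[ 0.92851392, -0.37111618, -0.01160514, -0.60881744],
       [-0.29173039, -0.70984686, -0.64110125,  0.124066  ],
       [ 0.22968517,  0.59865701, -0.76736856,  0.73045806],
       [ 0.        ,  0.        ,  0.        ,  1.        ]])}
{'vfov': 70.27597760975452, 'cx': 278.61570924156393, 'cy': 207.5115082708894, 'k1': 0.012146039016609324, 'T_tool_cam': array([[ 1.63736876e-03, -9.50664231e-01, -3.10217407e-01,
         8.44238540e-02],
       [ 9.99998652e-01,  1.59438989e-03,  3.92102782e-04,
         6.63336655e-04],
       [ 1.21849409e-04, -3.10217631e-01,  9.50665560e-01,
        -1.58192213e-01],
       [ 0.00000000e+00,  0.00000000e+00,  0.00000000e+00,
         1.00000000e+00]])} 0.1 [-0.43748951  0.65093025  0.23774116] [[-1.48199911e-04 -9.99998884e-01 -1.48684690e-03]
 [-9.99999976e-01  1.48436476e-04 -1.58995810e-04]
 [ 1.59216335e-04  1.48682330e-03 -9.99998882e-01]]
```

View pics/scene.png

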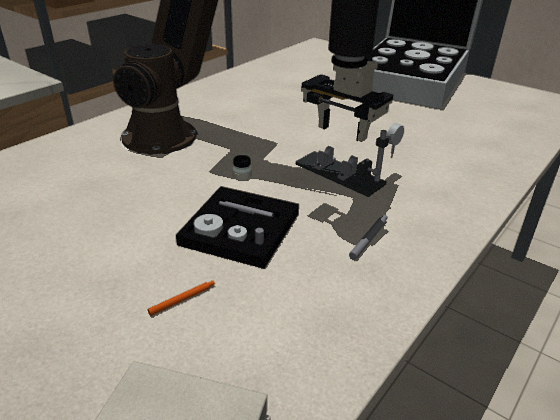

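View pics/side.png

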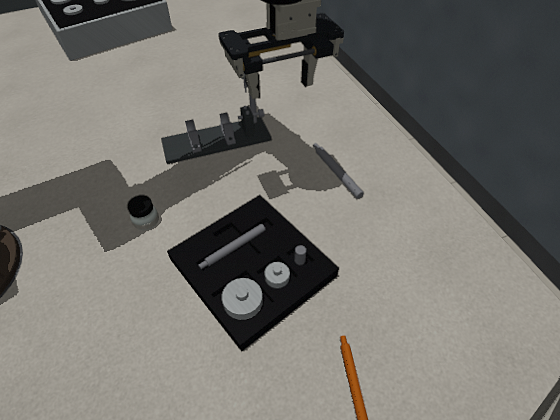

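```bash
cat > h.py <<'E'
import cv2,numpy as np
from rig import robot
def K(ci,h=420):
    f=h/2/np.tan(np.radians(ci['vfov']/2)); return np.array([[f,0,ci['cx']],[0,f,ci['cy']],[0,0,1.]]),np.array([ci['k1'],0,0,0])
def T_wc(name,pos=None,rot=None):
    ci=robot.camera_info(name)
    if name!="wrist": return np.linalg.inv(ci['view'])
    T=np.eye(4);T[:3,:3]=rot;T[:3,3]=pos
    return T@ci['T_tool_cam']
def cloud(name,d,T):
    k,dc=K(robot.camera_info(name)); v,u=np.mgrid[:420,:560]
    s=cv2.undistortPoints(np.stack([u,v],-1).reshape(-1,1,2).astype(np.float64),k,dc).reshape(420,560,2)
    P=np.dstack([s*d[...,None],d])@T[:3,:3].T+T[:3,3]; P[d<=0]=np.nan
    return P
def project(name,W,T):
    k,dc=K(robot.camera_info(name)); C=np.linalg.inv(T)
    return cv2.projectPoints(np.asarray(W,float).reshape(-1,1,3),cv2.Rodrigues(C[:3,:3])[0],C[:3,3],k,dc)[0].reshape(-1,2)
E
python3 - <<'E'
from h import *
np.set_printoptions(precision=4,suppress=True)
z=np.load("pics/side.npz");P=cloud("side",z['d'],T_wc("side"))
for n,u,v in [("stub",204,264),("plain",262,229),("tl",172,255),("tr",260,200),("r",334,269),("b",243,344),("gl",166,141),("glb",170,159),("gr",268,137),("bench",60,330),("bigspA",318,150),("bigspB",358,192),("jar",140,203),
 ("orA",344,340),("vb1",191,124),("vb2",224,118),("col",262,100)]: print(n,P[v,u])
p=z['p'];c=cv2.resize(p[100:300,150:390],None,fx=3.3,fy=3,interpolation=2);c=cv2.resize(p[100:290,150:390],None,fx=3,fy=3,interpolation=cv2.INTER_CUBIC)
cv2.imwrite("pics/crop.png",c[:,:,::-1])
E
```

```text
stub [ 0.4524 -0.1777  0.029 ]
plain [ 0.5781 -0.1423  0.0272]
tl [ 0.4028 -0.1379  0.0306]
tr [ 0.6005 -0.072   0.0284]
r [ 0.6637 -0.2769  0.0316]
b [ 0.4699 -0.3416  0.0251]
gl [0.46   0.2086 0.0118]
glb [0.4555 0.1427 0.0102]
gr [0.6959 0.1273 0.0107]
bench [ 0.1882 -0.1945  0.0009]
bigspA [0.7847 0.032  0.0165]
bigspB [ 0.8029 -0.1223  0.0192]
jar [ 0.3717 -0.0114  0.055 ]
orA [ 0.6247 -0.3919  0.0116]
vb1 [0.5259 0.1906 0.0563]
vb2 [0.6062 0.1875 0.0522]
col [ 0.7429  0.2936 -0.0006]
```

View pics/crop.png

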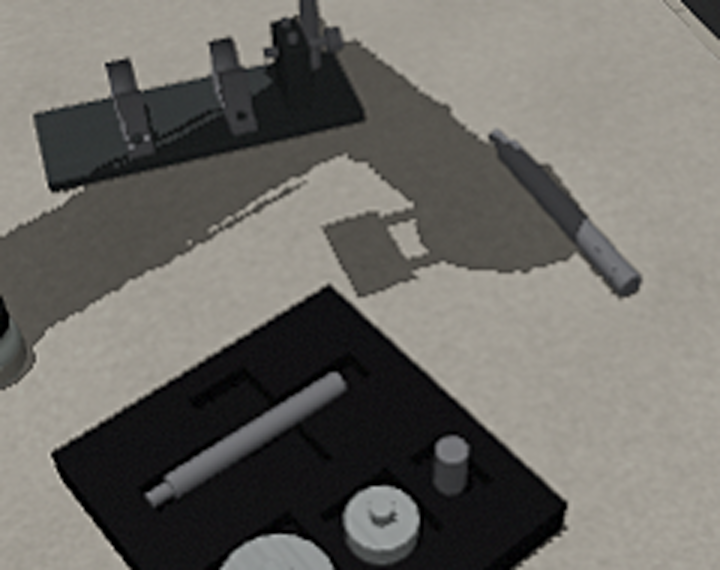

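Three spindle-like things, in side-view pixels:
- Grey one in the tray, (202,265)–(265,228), about 145 mm long.
- Grey one on the bench, (316,148)–(361,195), clearly thicker and longer.
- Orange one, (344,338)–(362,420).

The crop confirms the tray one is meant: it is not orange, it is the smaller of the two grey ones, and its stub points towards the robot. The gauge's stop is on its far (+x) side. Next I take close looks at the gauge and the tray.

```bash
cat >> h.py <<'E'
def R(yaw):
    c,s=np.cos(yaw),np.sin(yaw)   # tool x = -axis, tool y across, z down
    return np.array([[-c,-s,0],[-s,c,0],[0,0,-1.]])
def look(name):
    p,r=robot.read_position(),robot.read_tcp_rot()
    im,d=robot.grab_frame("wrist"); T=T_wc("wrist",p,r)
    np.savez(f"pics/{name}.npz",p=im,d=d,T=T); cv2.imwrite(f"pics/{name}.png",im[:,:,::-1])
E
python3 - <<'E'
from h import *
robot.goto([0.565,0.168,0.25],R(np.radians(-3.7)));robot.dwell(.2);look("w_g");print(robot.read_t(),robot.read_qpos())
robot.goto([0.519,-0.162,0.17],R(np.radians(16.5)));robot.dwell(.2);look("w_t");print(robot.read_t(),robot.read_qpos())
a=cv2.imread("pics/w_g.png");b=cv2.imread("pics/w_t.png")
E
```

```text
2.0667 [ 3.55233644e+01  1.17337984e+01 -8.44408370e+00 -2.33663432e-04
 -6.98349331e+01 -1.29234290e+02]
3.6083 [ 3.40072385e+00  1.08333316e+01 -2.05577434e+01 -8.12644942e-04
 -5.85888334e+01 -7.68356267e+01]
```

View pics/w_g.png

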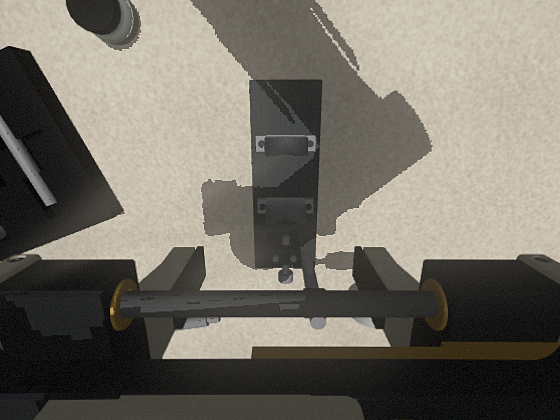

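View pics/w_t.png

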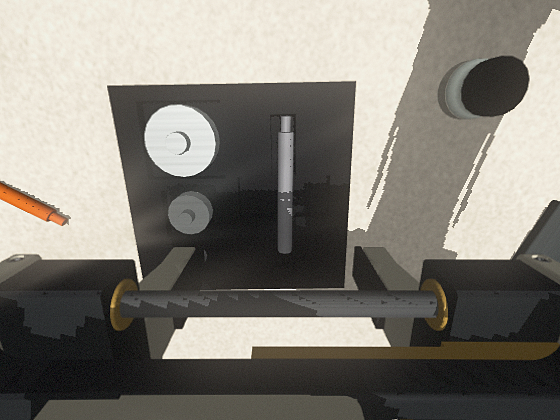

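Wrist views: the gauge plate spans columns 250–322, with V-blocks at rows 145 and 208 and the stop below them at about row 240. The spindle lies at columns 277–294, rows 115–254, stub at the top (towards the robot). Now I fit both numerically.

```bash
python3 - <<'E'
from h import *
np.set_printoptions(precision=4,suppress=True)
z=np.load("pics/w_t.npz");P=cloud("wrist",z['d'],z['T']);g=z['p'].mean(2)
m=np.zeros((420,560),bool);m[108:260,270:302]=1
print("gray row190",g[190,272:300].astype(int),g[235,272:300].astype(int))
mm=m&(g>75); n,l,s,_=cv2.connectedComponentsWithStats(mm.astype(np.uint8));
i=1+s[1:,4].argmax();print(s[1:]) 
W=P[mm];W=W[np.isfinite(W[:,2])];print("z pct",np.percentile(W[:,2],[5,25,50,75,95]))
c=W[:,:2].mean(0);w,v=np.linalg.eigh(np.cov((W[:,:2]).T));a=v[:,1]*np.sign(v[0,1]);t=(W[:,:2]-c)@a;n_=(W[:,:2]-c)@[-a[1],a[0]]
print("spindle yaw",np.degrees(np.arctan2(a[1],a[0])),"ends",c+a*t.min(),c+a*t.max(),t.max()-t.min(),"width",np.percentile(n_,[1,99]), "origin",c+a*(t.max()-.065))
# tray slab outline
zt=P[...,2];tm=(zt>.022)&(zt<.06)&(g<80);
r=cv2.minAreaRect(np.argwhere(tm)[:,::-1][:0].astype(np.float32)) if 0 else None
z=np.load("pics/w_g.npz");P=cloud("wrist",z['d'],z['T'])
Z=P[...,2];m=np.zeros_like(Z,bool);m[125:225,245:328]=1
for nm,q in(("blocks",m&(Z>.035)&(Z<.07)),):
    W=P[q];r=cv2.minAreaRect(W[:,:2].astype(np.float32)*1000);print(nm,q.sum(),r,np.percentile(W[:,2],[5,50,95]))
    for lo,hi in((125,175),(180,225)):
        k=q.copy();k[:lo]=0;k[hi:]=0;w=P[k];print(lo,cv2.minAreaRect(w[:,:2].astype(np.float32)*1000))
        o=np.argsort(w[:,1]);b=np.round(w[:,1]*500).astype(int)
        print([(x*2,round(float(np.median(w[b==x,2]))*1000)) for x in np.unique(b)])
m=np.zeros_like(Z,bool);m[70:275,240:330]=1
q=m&(Z>.007)&(Z<.02)
print("plate",cv2.minAreaRect(P[q][:,:2].astype(np.float32)*1000))
# stop screw area: heights>0.045 rows 215-275
q=m&(Z>.045);q[:222]=0;w=P[q];b=np.round(w[:,0]*500).astype(int)
for x in np.unique(b): k=b==x;print(x*2,k.sum(),np.round(w[k][:,1].min()*1000),np.round(w[k][:,1].max()*1000),np.round(w[k][:,2].max()*1000))
E
```

```text
gray row190 [ 39  49  33  25  17  27  98 121 132 145 158 164 175 177 168 167 170 166
 153 136  75  45  28  29  35  26  31  45] [27 20 35 25 23 34 72 76 77 78 81 83 87 85 78 82 78 73 74 71 35 23 31 29
 30 34 27 28]
[[ 286  108    1    1    1]
 [ 299  108    2    2    2]
 [ 294  111    1    1    1]
 [ 278  116   16  138 1758]
 [ 291  231    1    1    1]
 [ 290  243    1    1    1]]
z pct [0.0268 0.0291 0.0307 0.0316 0.0324]
spindle yaw 16.492605846585995 ends [ 0.4342 -0.1792] [ 0.5795 -0.1362] 0.15152557817977885 width [-0.0072  0.0075] origin [ 0.5171 -0.1547]
blocks 1603 ((562.501708984375, 176.6309051513672), (49.52858352661133, 104.55167388916016), 86.38098907470703) [0.0403 0.0549 0.0607]
125 ((520.447265625, 179.48538208007812), (49.17957305908203, 20.153507232666016), 86.49433135986328)
[(np.int64(154), 60), (np.int64(156), 60), (np.int64(158), 60), (np.int64(160), 60), (np.int64(162), 60), (np.int64(164), 59), (np.int64(166), 57), (np.int64(168), 55), (np.int64(170), 53), (np.int64(172), 51), (np.int64(174), 50), (np.int64(176), 47), (np.int64(178), 45), (np.int64(180), 45), (
[... 999 characters left out ...]
267578)
612 14 149.0 159.0 61.0
614 13 149.0 198.0 61.0
616 3 190.0 193.0 61.0
634 25 168.0 177.0 60.0
636 13 168.0 177.0 62.0
638 11 168.0 177.0 61.0
640 11 168.0 177.0 61.0
642 56 147.0 177.0 73.0
644 217 146.0 187.0 73.0
646 90 146.0 189.0 73.0
648 53 146.0 189.0 74.0
650 52 146.0 188.0 77.0
652 60 145.0 188.0 78.0
654 59 145.0 188.0 79.0
656 53 145.0 188.0 78.0
658 38 145.0 188.0 78.0
660 39 145.0 188.0 76.0
662 44 145.0 188.0 73.0
664 45 146.0 188.0 73.0
666 14 169.0 187.0 72.0
672 2 167.0 170.0 60.0
674 97 166.0 203.0 85.0
676 63 166.0 206.0 83.0
678 32 165.0 207.0 78.0
680 16 165.0 207.0 74.0
682 9 165.0 191.0 60.0
684 16 161.0 173.0 60.0
686 44 160.0 178.0 62.0
688 1 159.0 159.0 57.0
```

```bash
python3 - <<'E'
from h import *
np.set_printoptions(precision=4,suppress=True)
z=np.load("pics/w_t.npz");P=cloud("wrist",z['d'],z['T']);Z=P[...,2];g=z['p'].mean(2)
m=np.zeros((420,560),np.uint8);m[75:292,100:365]=1
q=cv2.morphologyEx((m&(Z>.02)&(Z<.036)).astype(np.uint8),cv2.MORPH_OPEN,np.ones((5,5)))
(c,s,a)=cv2.minAreaRect(P[q>0][:,:2].astype(np.float32)*1000);print(c,s,a)
# floor of slot+notch, in spindle coords
y=np.radians(16.5);A=np.array([[np.cos(y),np.sin(y)],[-np.sin(y),np.cos(y)]])
L=(P[...,:2]-[.514,-.1556])@A.T
k=(Z<.024)&(Z>.008)&(abs(L[...,1])<.06)&(abs(L[...,0])<.1)
for lo in range(-100,100,5):
    b=k&(L[...,0]*1000>=lo)&(L[...,0]*1000<lo+5); v=L[b][:,1]*1000
    if len(v): print(lo,len(v),np.percentile(v,[2,50,98]).round())
mm=(g>75);mm[:112]=0;mm[258:]=0;mm[:,:274]=0;mm[:,298:]=0
print(np.percentile(L[mm][:,0],[.5,1,2,98,99,99.5])*1000)
E
```

```text
(532.8271484375, -200.8718719482422) (220.94052124023438, 231.11618041992188) 17.664339065551758
-80 53 [-15.  -2.   9.]
-75 72 [-14.  -8.   9.]
-70 81 [-14.  -7.   9.]
-65 65 [-14.  -8.   9.]
-60 40 [-14. -11.   9.]
-55 40 [-14. -11.   9.]
-50 42 [-14. -10.   9.]
-45 42 [-14. -10.   9.]
-40 40 [-14. -10.   9.]
-35 39 [-14. -10.  10.]
-30 40 [-13. -10.  10.]
-25 38 [-14. -10.  10.]
-20 40 [-21.  -9.  42.]
-15 336 [-48.  10.  45.]
-10 320 [-48.  -9.  45.]
-5 349 [-48. -10.  45.]
0 322 [-48.  -9.  45.]
5 331 [-47. -10.  45.]
10 308 [-48.  -9.  45.]
15 328 [-48.  -8.  46.]
20 328 [-48.  -9.  46.]
25 236 [-47. -13.  42.]
30 34 [-13.  -9.  11.]
35 33 [-13.  -8.  11.]
40 34 [-13.  -9.  11.]
45 35 [-13.  -9.  11.]
50 28 [-12.  -8.  11.]
55 28 [-12.  -8.  11.]
60 29 [-12.  -8.  11.]
65 27 [-12.  -8.  11.]
70 29 [-12.   8.  12.]
75 73 [-12.  -1.  12.]
80 84 [-12.   0.  12.]
85 82 [-12.   0.  12.]
[nan nan nan nan nan nan]
```

Gauge origin is (0.5625, 0.1767) with yaw −3.6°, and the screw tip is at about x = +71 mm. The notch is centred about 6 mm ahead of the estimated spindle origin, so I grip about 4 mm ahead.

```bash
cat >> h.py <<'E'
G=np.array([.5625,.1767]);GY=np.radians(-3.6);RG=R(GY)
ax=np.array([np.cos(GY),np.sin(GY)]);ay=np.array([-ax[1],ax[0]])
def gp(x,y,z): return [*(G+ax*x+ay*y),z]
def F(n=6):
    f=np.mean([robot.read_force() for _ in range(n)],0); return np.array([f[:2]@ax,f[:2]@ay,f[2]])
E
python3 - <<'E'
from h import *
np.set_printoptions(precision=3,suppress=True)
y=np.radians(16.5);c=np.array([.514,-.1556])+.004*np.array([np.cos(y),np.sin(y)])
robot.move_gripper(.4)
print(robot.read_t(),np.std([robot.read_force() for _ in range(10)],0),robot.read_t())
robot.goto([*c,.07],R(y));robot.servo_line([*c,.0195],speed=.08);print("down",F(),robot.read_position())
robot.move_gripper(0);print("grip",robot.read_grip_width()*88,robot.read_finger_force(),F())
robot.servo_line([*c,.13],speed=.12);robot.dwell(.2);print(robot.read_grip_width()*88,F(),robot.read_t());look("w_h")
E
```

```text
4.6167 [0. 0. 0.] 4.6167
down [-0.171  0.211  0.954] [ 0.518 -0.155  0.02 ]
grip 15.38193882883709 30.00072956085205 [-0.314  0.877  2.938]
14.875646235646776 [-0.354  0.184 -1.168] 7.6333
```

View pics/w_h.png

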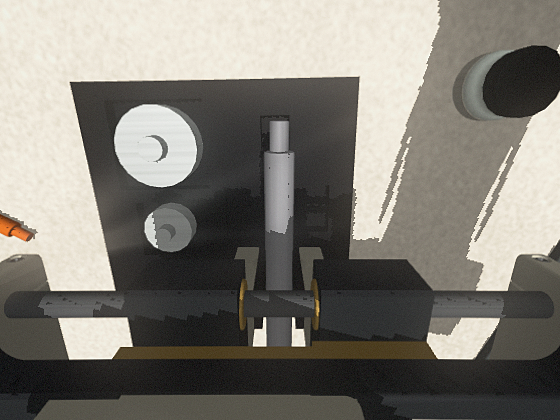

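The spindle is held, stub end at about (279,121) and shoulder at (279,152). Now I measure it relative to the tool.

```bash
python3 - <<'E'
from h import *
np.set_printoptions(precision=1,suppress=True)
z=np.load("pics/w_h.npz");P=cloud("wrist",z['d'],z['T']);g=z['p'].mean(2)
p=robot.read_position();r=robot.read_tcp_rot()
L=(P-p)@r*1000   # tool coords
for v in (119,121,123,126,130,140,148,152,156,160,180,200,220,235): print(v,L[v,279],L[v,276],int(g[v,279]))
q=L[160:235,262:300].reshape(-1,3);q=q[(q[:,2]<0)];print(len(q),np.polyfit(q[:,0],q[:,1],1))
E
```

```text
119 [ 77.8   0.7 114.7] [ 77.8  -1.9 113.1] 55
121 [ 80.3   0.6 -10. ] [80.3 -0.8 -8.8] 148
123 [79.3  0.6 -8.8] [79.3 -0.8 -7.6] 178
126 [78.   0.6 -9.6] [78.  -0.8 -8.9] 177
130 [76.1  0.6 -8.5] [76.1 -0.8 -9.2] 178
140 [71.3  0.6 -8. ] [71.4 -0.8 -9.6] 175
148 [67.5  0.6 -9.3] [67.5 -0.8 -9.1] 177
152 [65.6  0.7 -9.4] [65.5 -0.8 -8.5] 82
156 [ 63.9   0.7 -11.5] [ 64.1  -0.8 -12.3] 165
160 [ 62.1   0.7 -12.5] [ 61.9  -0.8 -11.2] 164
180 [ 52.1   0.7 -12.3] [ 52.   -0.8 -11.7] 167
200 [ 41.6   0.7 -11.7] [ 41.3  -0.8 -10.9] 172
220 [ 30.3   0.7 -10.9] [ 30.8  -0.8 -12.2] 169
235 [ 22.3   0.7 -12.1] [ 22.4  -0.9 -12.5] 83
2221 [-0.   0.6]
```

Grip is at the spindle's origin, level, with the axis 4 mm above the TCP. Now I lay it with the origin at gauge x = −7.

```bash
python3 - <<'E'
from h import *
np.set_printoptions(precision=2,suppress=True)
X=-.007
robot.goto(gp(X,0,.14),RG);robot.servo_line(gp(X,0,.060),speed=.08);robot.dwell(.2)
b=F();print("base",b,robot.read_t());yy=0;zz=.060
for i in range(40):
    zz-=.0004;robot.servo_line(gp(X,yy,zz),speed=.01);robot.dwell(.03);f=F()-b
    if abs(f).max()>.6: print(round(zz*1e3,2),round(yy*1e3,2),f)
    if f[2]>2.5: break
    if abs(f[1])>.6: yy+=np.sign(f[1])*.0003
print(zz,yy,robot.read_t(),robot.read_ft_torque())
E
```

```text
base [ 0.05 -1.15 -1.98] 10.3
59.6 0.0 [-0.35  1.71  0.28]
59.2 0.3 [-0.47  0.78  1.03]
58.8 0.6 [0.68 0.67 0.31]
58.4 0.9 [-0.08  1.33  0.59]
58.0 1.2 [-0.01  1.01 -0.  ]
57.6 1.5 [-0.46  1.25  0.12]
57.2 1.8 [ 0.12  1.36 -0.84]
56.8 2.1 [0.4  1.25 0.17]
56.0 2.4 [-0.05  1.67  0.42]
55.6 2.7 [-0.12  1.35  0.24]
55.2 3.0 [0.62 1.12 0.74]
54.4 3.3 [-0.05  0.63  2.66]
0.05440000000000003 0.0032999999999999995 14.2667 [-0.35 -0.11 -0.  ]
```

The y-walk came from the force sensor's noise: it was 3 mm off, and touched 3 mm high on the one flank. I'll back up, recentre, and land with averaged readings.

```bash
cat >> h.py <<'E'
def FA(n=8,dt=.01):
    o=[]
    for _ in range(n): robot.dwell(dt);o.append(F(1))
    return np.mean(o,0)
E
python3 - <<'E'
from h import *
np.set_printoptions(precision=2,suppress=True)
X=-.007
robot.servo_line(gp(X,.0033,.0575),speed=.03);robot.servo_line(gp(X,0,.0575),speed=.03);robot.dwell(.1)
b=FA(12);print("base",b,robot.read_t());yy=0;zz=.0575
robot.servo_line(gp(X,0,.0532),speed=.02);zz=.0532
for i in range(12):
    f=FA()-b;print(round(zz*1e3,2),round(yy*1e3,2),f)
    if f[2]>2: break
    zz-=.0004;robot.servo_line(gp(X,yy,zz),speed=.01)
print(robot.read_t(),robot.read_ft_torque())
E
```

```text
base [-0.1   0.27 -1.67] 14.975
53.2 0.0 [ 0.1  -0.17  0.05]
52.8 0.0 [-0.07 -0.28  0.2 ]
52.4 0.0 [ 0.12 -0.29 -0.16]
52.0 0.0 [ 0.26  0.08 -0.06]
51.6 0.0 [ 0.03 -0.48 -0.06]
51.2 0.0 [-0.07 -1.05  1.37]
50.8 0.0 [-1.04 -2.05  5.7 ]
17.3083 [-0.75  0.32 -0.04]
```

```bash
python3 - <<'E'
from h import *
np.set_printoptions(precision=2,suppress=True)
X=-.007
robot.servo_line(gp(X,0,.0511),speed=.01);robot.dwell(.1);robot.move_gripper(.45);robot.dwell(.3);print(FA(),robot.read_t())
robot.servo_line(gp(X,0,.11),speed=.12)
robot.goto(gp(-.115,0,.14),RG);robot.move_gripper(0);robot.dwell(.1);look("w_v");print(robot.read_t())
p=robot.read_position();p2,d=robot.grab_frame("side");cv2.imwrite("pics/s2.png",cv2.resize(p2[70:210,130:330],None,fx=4,fy=4)[:,:,::-1])
z=np.load("pics/w_v.npz");P=cloud("wrist",z['d'],z['T'])
Z=P[...,2];L=(P[...,:2]-G)@np.stack([ax,ay],1)*1000
q=(Z>.0615)&(Z<.07)&(abs(L[...,1])<12)&(abs(L[...,0])<90);print(q.sum(),np.percentile(L[q],[1,50,99],axis=0) if q.any() else 0)
E
```

```text
[ 0.01 -0.08  0.05] 18.6833
20.825
212 [[-72.08  -3.95]
 [  5.35  -0.05]
 [ 18.36   4.82]]
```

View pics/s2.png

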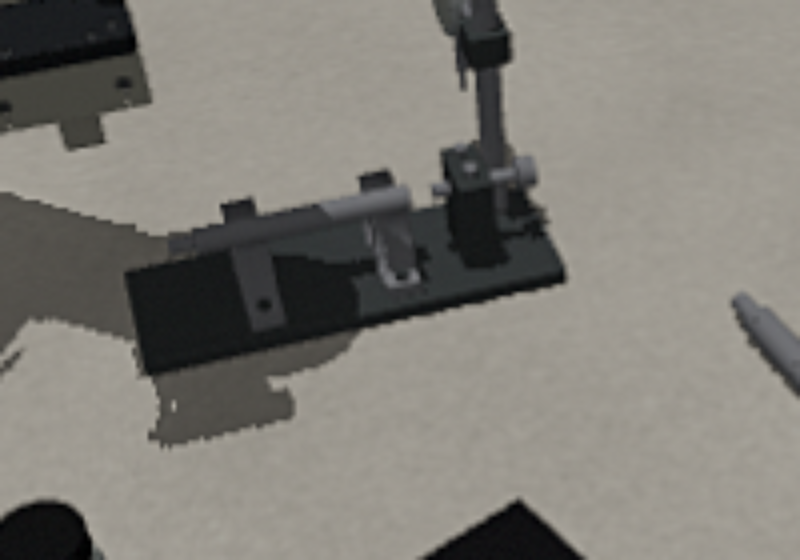

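It lies in both Vs with a clear gap to the screw (crop columns 410–432, about 12 mm). Now I push on the stub's end with shut fingertips, feeling the force.

```bash
cat > push.py <<'E'
from h import *
np.set_printoptions(precision=2,suppress=True)
Zp=.047
robot.servo_line(gp(-.115,0,Zp),speed=.1);robot.dwell(.2);b=FA(20);print("base",b,robot.read_t())
x=-.115;robot.servo_line(gp(-.103,0,Zp),speed=.03);x=-.103
hist=[];t0=robot.read_t();h=.0005
while x<-.074 and robot.read_t()<40:
    x+=h;robot.servo_line(gp(x,0,Zp),speed=.012)
    f=b[0]-FA(4,.005)[0];hist.append((round(x*1e3,2),round(float(f),2)))
    if x>-.090: h=.00025
    if f>4.2: break
print(hist,robot.read_t())
E
python3 push.py
```

```text
base [ 0.02 -0.07 -0.  ] 22.325
[(-102.5, 0.2), (-102.0, -0.02), (-101.5, -0.17), (-101.0, 0.23), (-100.5, 0.14), (-100.0, 0.06), (-99.5, -0.39), (-99.0, 0.15), (-98.5, -0.26), (-98.0, 0.31), (-97.5, 1.21), (-97.0, 1.16), (-96.5, 1.42), (-96.0, 1.06), (-95.5, 1.34), (-95.0, 1.05), (-94.5, 1.15), (-94.0, 1.26), (-93.5, 1.26), (-93.0, 1.22), (-92.5, 1.04), (-92.0, 1.09), (-91.5, 1.41), (-91.0, 0.94), (-90.5, 1.55), (-90.0, 1.01), (-89.75, 1.17), (-89.5, 1.76), (-89.25, 1.34), (-89.0, 1.11), (-88.75, 1.08), (-88.5, 1.63), (-88.25, 0.98), (-88.0, 1.77), (-87.75, 1.35), (-87.5, 1.18), (-87.25, 1.21), (-87.0, 1.15), (-86.75, 1.21), (-86.5, 1.46), (-86.25, 1.86), (-86.0, 1.62), (-85.75, 1.11), (-85.5, 1.43), (-85.25, 1.09), (-85.0, 1.87), (-84.75, 1.44), (-84.5, 1.13), (-84.25, 1.02), (-84.0, 1.51), (-83.75, 1.27), (-83.5, 2.14), (-83.25, 3.88), (-83.0, 4.93)] 38.175
```

It came home at −83.4 with 1.3 N of sliding friction. Now I build to about 9 N, hold and withdraw.

```bash
python3 - <<'E'
from h import *
np.set_printoptions(precision=2,suppress=True)
b=.02;x=-.083
for i in range(14):
    f=b-FA(6,.01)[0];print(round(x*1e3,2),round(f,2))
    if f>8.3: break
    x+=.0001 if f>6 else .00015;robot.servo_line(gp(x,0,.047),speed=.01)
for i in range(4): print("hold",b-FA(10,.02)[0])
print(robot.read_t())
robot.servo_line(gp(x-.003,0,.047),speed=.02);print("off",FA(),robot.read_t())
robot.servo_line(gp(-.11,0,.047),speed=.08);robot.servo_line(gp(-.11,0,.14),speed=.12);robot.dwell(.1)
look("w_f");p2,d=robot.grab_frame("side");cv2.imwrite("pics/s3.png",cv2.resize(p2[70:210,130:330],None,fx=4,fy=4)[:,:,::-1]);print(robot.read_t())
E
```

```text
-83.0 5.1
-82.85 5.57
-82.7 5.88
-82.55 6.23
-82.45 6.56
-82.35 6.77
-82.25 7.2
-82.15 7.18
-82.05 6.72
-81.95 7.38
-81.85 7.13
-81.75 7.84
-81.65 7.77
-81.55 8.46
hold 8.486665403275738
hold 8.463452547407151
hold 8.472067281255931
hold 8.154309659823392
42.7917
off [-0.67  0.11  0.35] 43.1583
44.75
```

View pics/s3.png

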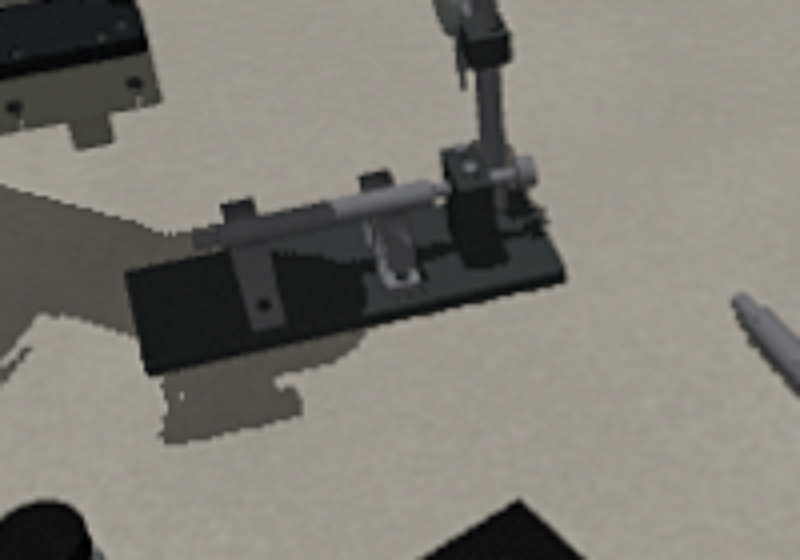

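The spindle lies in both Vs with its plain end on the screw tip (crop (435,187)), and the robot is clear.

```bash
python3 -c "
from rig import robot
print(robot.job_done(),robot.read_t())"
```

```text
the job is handed in; nothing more can be done
the job is handed in; nothing more can be done
```

I handed the job in at about 45 s: the spindle lies in both V-blocks, stub away from the stop, with its plain end on the stop screw. It was seated there with about 7 N of contact force held for 0.8 s (8.4 N push less 1.3 N sliding friction). While lowering it I drifted 3 mm sideways and touched one flank lightly (about 2.7 N), then lifted, recentred and set it down again.

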